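# Mix the silver paint jar on the touch mixer

### The arm

A 6-joint arm with a two-finger parallel gripper is mounted at the origin on a cart in front of the work surface, level with it; the furniture and walls round the work are solid. World frame = base frame: x ahead of the robot, y to its left, z up, the work surface at z = 0. Lengths are in mm, angles in rad, forces in N, time in s.
With the tool pointing down it reaches from about 300 to 850 mm from the base axis. Payload 4.2 kg.
Tool frame: the origin (TCP) lies where the fingers leave the gripper's body, on its centre line; the fingertips stand 78 mm ahead of it and the grasp point (between the pads) lies 60 mm ahead of it; z points along the fingers, y is the direction in which the jaws open and shut (so a half turn about z gives the same grasp; the last joint's range is limited). The gripper opens to 91 mm and grips with 3 to 60 N. Pads are 32 mm wide; open, the fingers measure 118 mm over their backs; the gripper's body (76 mm by 178 mm) begins 60 mm behind the grasp point.
Start: joints at [-1.176, 0.32, 1.565, -0, 1.257, -0.02], TCP at [231.731, -526.247, 292.276] pointing down, gripper open.
Joint ranges: [-3.11, 3.11], [-0.84, 2.01], [0.21, 2.61], [-1.34, 4.49], [0.05, 2.63], [-2.56, 2.56]. Speed limits (rad/s): [2.57, 2.57, 3.14, 3.14, 3.14, 3.14].

### API

Orientations are given as a unit quaternion [x, y, z, w].
In Python, from station import arm gives the robot as it stands. Calls block until the motion is done:
- arm.move_to(position, orientation): joint-space move of the TCP to a pose.
- arm.movel(position, rotation=None, vel=150): straight line of the TCP; rotation=None keeps the orientation; vel is the mean speed in mm/s.
- arm.set_joints(angles): joint-space move.
- arm.let_go() and arm.close_gripper(): open the fingers fully, or close them until they stop; the grip force is fixed at half the most.
- arm.sleep(seconds).
- arm.solve_ik(position, orientation): joint angles nearest the present ones, or None.
- arm.get_image(name): name is "scene" or "top"; returns a dict with "img" (480x640x3 uint8, red, green, blue), "range_z" (480x640 float32, mm along the optical axis (not along the pixel's ray), 0 where there is no reading), "fx", "fy", "cx", "cy" (pixels), "rvec" (rotation vector, rad) and "tvec" (3), from world to camera coordinates, as OpenCV has them. Camera axes: x right, y down, z forward; pixel columns grow to the right and rows downward; lengths in mm; the calibration is good to about 2 mm. A picture is of the moment at which its call begins.
A pose or a line that the arm cannot do raises arm.MotionError and nothing moves.
- arm.close_job(): hands the job in, once; it reports no verdict.
Readings, each from a call of its own:
- arm.read_time(): time.
- arm.read_joint_pos(): joint angles.
- arm.read_joint_vel(): joint speeds.
- arm.read_joint_torque(): joint torques, N m.
- arm.read_tool_pos(): TCP position.
- arm.read_eef_rot(): TCP orientation.
- arm.read_wrist_force(): force on the tool from outside, world axes, zero at the start.
- arm.read_ft_torque(): the same for the moment, N m.
- arm.read_opening(): finger opening in mm.
Only numpy, scipy, OpenCV 4.12 (cv2) and the standard library are available. Lean on these libraries where they do the work, as an engineer would, in place of code of your own. Each camera call takes 0.05 s, during which the arm holds its last target. There are 200 camera calls.

### The job

Mix the silver paint: first flick the mixer's toggle switch over to its green-dot (on) side, then pick up the small jar with the silver lid, set it upright in the mixer's black sprung cup and press it down, firmly but without forcing it, until the cup is fully down. The mixer only runs while the cup is held down, so finish with the gripper still on the jar and keeping it pressed down; leave the gold-lidded jar, the red can and the roll of tape where they are.

Things in the scene. Friction and masses are not known exactly. Their poses are not given: they have to be found in the camera images.
- mixer: Cream-coloured bench mixer for small paint jars, fixed to the table, 176 mm long (its x) by 116 mm wide (its y). Origin under its centre on the table top; its x axis points to its back, y to its left, z up. A low control deck (top 39 mm above the table, from x = -90 to -45 mm) carries the switch; the motor housing behind it (top 63 mm) carries the cup at x = 28 mm, y = 0.
- cup_floor (a point): Centre of the inner floor of the black rubber cup on top of the mixer, moves with it; 90 mm above the table when the cup is up. The bore is 57 mm wide and 12 mm deep, its mouth flaring to about 68 mm at the rim (outside 78 mm, 102 mm above the table when up).
- cup (a joint): How far the cup is pressed straight down, in m: 0 = up, 0.010 = fully down at its stop. Springy: with the jar in it, it takes about 3 N to start moving and about 10 N to hold fully down; it rises again when let go. It does not sink under the weight of the jar.
- switch (a joint): Toggle switch angle in rad: 0 = off, leaning to the mixer's left (+y, white dot); 0.70 = on, leaning to the mixer's right (-y, green dot). It stays where it is left; under 2 N at the tip moves it.
- switch_tip (a point): Top end of the switch's steel bat handle (9 mm thick, 34 mm long from its pivot), about 76 mm above the table; moves with the handle.
- switch_pivot (a point): Pivot of the switch, 44 mm above the table, at x = -69.5 mm, y = 0 of the mixer; the handle swings across the mixer in the y-z plane, symmetrically about upright. Free deck on either side of it for 55 mm.
- silver_jar_mid (a point): Small round white jar with a silver-grey lid, 53 mm in diameter, 44 mm tall, about 0.09 kg, loose on the table. The point lies at its centre, 22 mm above its underside; z points up through the lid.
- jar_silver: The same silver-lidded jar; its origin is the centre of its underside.
- gold_jar_mid (a point): A similar, larger white jar with a gold lid, 59 mm in diameter, 50 mm tall: not the one to mix. Point at its centre.
- red_can_mid (a point): Open enamel can with red paint on its rim, 70 mm wide, 73 mm tall, loose. Point at its centre.
- tape_fine: Roll of blue tape lying flat, 66 mm wide, 10 mm tall, loose.
There are look-alikes about, which are no part of the job. What is shaped like the mixer but blue is not meant.

How it is judged:
By the outcome, as a careful person would: the job done as asked, in the order asked, and still so for the second after the job is handed in, while the arm keeps its last pose, push and grip.
It also fails if it takes over 59 s, if anything falls off the work surface, if the arm or the gripper's body presses on something with over 40 N, if the wrist force passes 120 N, or if a joint passes its speed limit or range.

## Working session

There is one attempt and no reset: what is moved stays moved. The work goes in short steps, each a Python script; the robot and the scene stay as the last script left them, time stands still between calls to the robot, and variables do not carry over. Pictures are saved under pics/ and viewed, about 8 in all and at most 12, crops included, and the job is handed in when it is done.

```bash
mkdir -p pics; ls
cat > h.py <<'E'
import numpy as np, cv2, pickle
from station import arm
def grab(n,tag):
    d=arm.get_image(n); cv2.imwrite(f'pics/{tag}.png',d['img'][:,:,::-1]); pickle.dump(d,open(f'pics/{tag}.pkl','wb')); return d
def load(tag): return pickle.load(open(f'pics/{tag}.pkl','rb'))
def cloud(d):
    z=d['range_z'].astype(float); v,u=np.mgrid[:480,:640]
    P=np.stack([(u-d['cx'])/d['fx']*z,(v-d['cy'])/d['fy']*z,z],-1)
    R=cv2.Rodrigues(np.array(d['rvec'],float))[0]
    W=(P-np.array(d['tvec'],float).ravel())@R; W[z==0]=np.nan; return W
def ray(d,u,v,h):
    R=cv2.Rodrigues(np.array(d['rvec'],float))[0]; t=np.array(d['tvec'],float).ravel()
    c=-R.T@t; r=R.T@np.array([(u-d['cx'])/d['fx'],(v-d['cy'])/d['fy'],1]); return c+r*(h-c[2])/r[2]
E
python3 - <<'E'
from h import *
for n in('scene','top'):
    d=grab(n,n+'0'); R=cv2.Rodrigues(np.array(d['rvec'],float))[0]; print(n,-R.T@np.array(d['tvec'],float).ravel(),d['fx'],(d['range_z']>0).mean())
print(arm.read_time(),arm.read_eef_rot(),arm.read_tool_pos(),arm.read_wrist_force())
E
```

```text
pics
scene [-439.36244752  600.47080856  746.91077501] 571.5851180241806 0.8783333333333333
top [418.05553526   6.41349944 951.08480782] 452.5078856421565 0.9960807291666667
0.1 [ 9.78570166e-01  2.05912184e-01 -1.47673758e-04 -7.61905368e-04] [ 231.59923748 -525.94700095  291.52547794] [ 0.24730716 -0.22794499 -0.83304592]
```

View pics/top0.png

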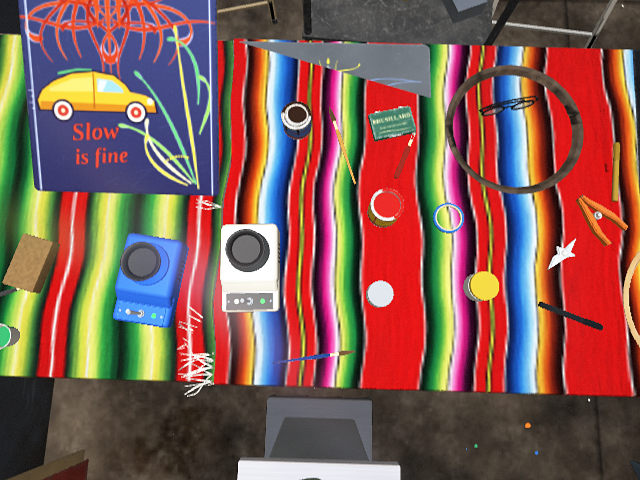

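View pics/scene0.png

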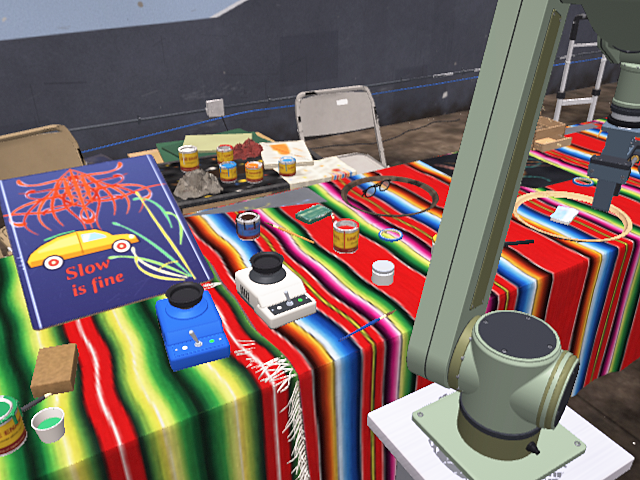

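The top view shows the cream mixer at (250,267), with its deck toward the robot and the green dot at (263,301). The blue look-alike is at (150,280). The small silver-grey lid is at (380,293), the larger gold lid at (484,286), the red can at (386,207) and the tape at (449,218). The jar at (380,293) fits because it is the only small white jar with a grey lid, and the cream mixer fits because the other one is blue. I'll measure both and confirm them in one enlarged crop.

Run:
```python
from h import *
d=load('top0'); s=load('scene0'); im=d['img']; W=cloud(d); Ws=cloud(s)
a=cv2.resize(im[220:320,210:420],None,fx=3.6,fy=3.6,interpolation=cv2.INTER_CUBIC)
b=cv2.resize(s['img'][240:335,225:410],None,fx=3,fy=3,interpolation=cv2.INTER_CUBIC)
c=np.zeros((a.shape[0]//1+b.shape[0],a.shape[1],3),np.uint8)
c=c[:600] if c.shape[0]>600 else c
k=min(b.shape[0],c.shape[0]-a.shape[0]); c[:a.shape[0]]=a; c[a.shape[0]:a.shape[0]+k,:b.shape[1]]=b[:k]
cv2.imwrite('pics/crop1.png',c[:,:,::-1])
hsv=cv2.cvtColor(im,cv2.COLOR_RGB2HSV)
def blob(m,x0,x1,y0,y1,name):
    q=np.zeros(m.shape,np.uint8); q[y0:y1,x0:x1]=m[y0:y1,x0:x1]*255
    cs=cv2.findContours(q,cv2.RETR_EXTERNAL,cv2.CHAIN_APPROX_NONE)[0]; c=max(cs,key=cv2.contourArea)
    print(name,cv2.minEnclosingCircle(c),cv2.minAreaRect(c)); return c
sil=blob((hsv[...,1]<60)&(hsv[...,2]>110),355,405,268,318,'silver')
(u,v),r=cv2.minEnclosingCircle(sil)
# top-of-things from depth
for n,WW,lo,hi,box in [('jar top',W,38,50,(230,300,-30,120)),]:pass
def pts(WW,x,y,lo,hi,R=45):
    m=(np.hypot(WW[...,0]-x,WW[...,1]-y)<R)&(WW[...,2]>lo)&(WW[...,2]<hi); return WW[m]
p=ray(d,u,v,44); print('jar ray',p)
for t,WW in(('top',W),('scene',Ws)):
    q=pts(WW,p[0],p[1],38,50); print(t,len(q),q.mean(0),np.median(q[:,2]),cv2.minEnclosingCircle(q[:,:2].astype(np.float32)))
# mixer
ct=ray(d,246,249,102)
for t,WW in(('top',W),('scene',Ws)):
    q=pts(WW,ct[0],ct[1],96,112,60); print('cup rim',t,len(q),np.median(q[:,2]),cv2.minEnclosingCircle(q[:,:2].astype(np.float32)))
    q=pts(WW,ct[0]-30,ct[1],30,70,110); print(' housing z',np.histogram(q[:,2],bins=np.arange(30,72,3)))
    q=q[q[:,2]>34]; print(' body rect',cv2.minAreaRect(q[:,:2].astype(np.float32)))
cream=blob((hsv[...,1]<50)&(hsv[...,2]>150),215,285,218,318,'cream')
# table z and neighbours
for n,(x,y) in dict(gold=(484,286),can=(386,207),brown=(297,120)).items(): print(n,W[y,x])
```

```text
silver ((379.3260803222656, 293.65216064453125), 13.740276336669922) ((379.5, 293.5), (25.0, 27.0), 90.0)
jar ray [ 479.90007584 -110.25137129   44.        ]
top 533 [ 479.92611298 -111.84854608   43.4037768 ] 43.387114077000064 ((480.2388916015625, -111.9531478881836), 26.126277923583984)
scene 231 [ 478.38410324 -107.4706602    43.25714571] 43.58278917749646 ((480.0786437988281, -108.57202911376953), 27.409889221191406)
cup rim top 532 101.03279896149775 ((555.234130859375, 153.59671020507812), 38.193565368652344)
 housing z (array([ 45,  85, 299, 596, 245, 118,  93, 150, 156, 298, 889, 614, 177]), array([30, 33, 36, 39, 42, 45, 48, 51, 54, 57, 60, 63, 66, 69]))
 body rect ((525.314208984375, 151.92665100097656), (175.97337341308594, 116.42556762695312), 2.7827131748199463)
cup rim scene 274 100.56283275680022 ((555.79638671875, 155.41920471191406), 39.56975555419922)
 housing z (array([119, 127, 221, 408, 169, 110, 116, 119, 135, 162, 380, 288, 149]), array([30, 33, 36, 39, 42, 45, 48, 51, 54, 57, 60, 63, 66, 69]))
 body rect ((524.38525390625, 156.14190673828125), (179.62216186523438, 116.74040222167969), 3.2083077430725098)
cream ((249.5, 267.11956787109375), 50.941062927246094) ((248.77268981933594, 267.6774597167969), (98.981689453125, 57.97004699707031), 88.8982925415039)
gold [ 500.6880335  -318.67419559   46.88287365]
can [ 656.73699932 -122.29391364   50.82585579]
brown [838.54473755  66.65680897  58.41732032]
```

View pics/crop1.png

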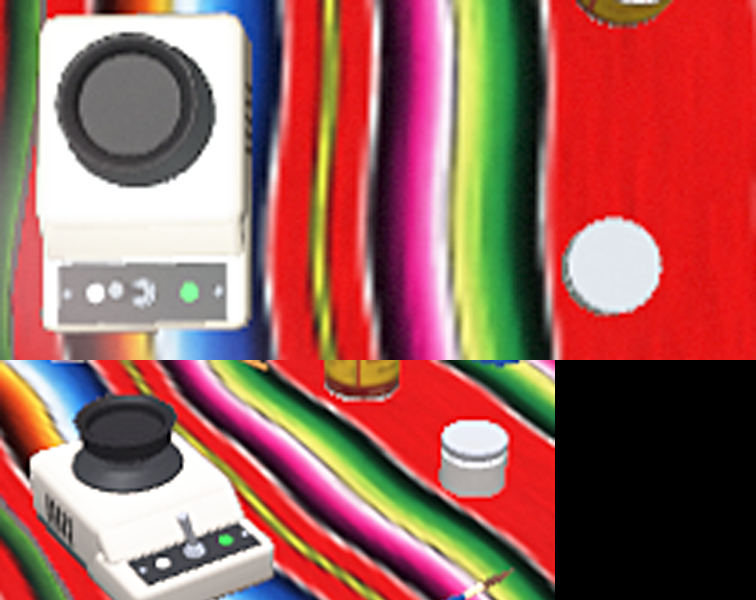

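The crop confirms both targets. The white-bodied jar has a silver-grey lid at (380,293). The cream mixer has its bat handle leaning to the white-dot (off) side, with the green dot on the image right. Next I'll get the yaw, pivot and cup centre from the dots and the cup circles in both views.

Run:
```python
from h import *
d=load('top0'); s=load('scene0')
def tri(a,b):
    Ps=[]
    for c in(d,s):
        R=cv2.Rodrigues(np.array(c['rvec'],float))[0]; K=np.array([[c['fx'],0,c['cx']],[0,c['fy'],c['cy']],[0,0,1]]); Ps.append(K@np.c_[R,np.array(c['tvec'],float).ravel()])
    X=cv2.triangulatePoints(Ps[0],Ps[1],np.array(a,float).reshape(2,1),np.array(b,float).reshape(2,1)).ravel(); return X[:3]/X[3]
def cen(c,mask,box):
    x0,x1,y0,y1=box; q=np.zeros(mask.shape,np.uint8); q[y0:y1,x0:x1]=mask[y0:y1,x0:x1]
    n,l,st,ce=cv2.connectedComponentsWithStats(q); i=1+st[1:,4].argmax(); return ce[i],st[i,4]
out={}
for n,c,gb in(('top',d,(255,272,292,310)),('scene',s,(294,307,294,307))):
    h=cv2.cvtColor(c['img'],cv2.COLOR_RGB2HSV); g,ar=cen(c,((h[...,0]>45)&(h[...,0]<85)&(h[...,1]>80)).astype(np.uint8),gb); out[n]=g; print(n,'green',g,ar,ray(c,*g,39))
print('tri green',tri(out['top'],out['scene']))
print('white',ray(d,236.4,301.4,39),ray(s,279.3,307.7,39),tri((236.4,301.4),(279.3,307.7)))
print('tip tri',tri((242.2,300.8),(286.3,292)),'ray top',ray(d,242.2,300.8,76),ray(s,286.3,292,76))
# cup outer rim in top: dark mask
h=cv2.cvtColor(d['img'],cv2.COLOR_RGB2HSV); W=cloud(d)
# inner floor: depth 85..95
for lo,hi in((86,94),(97,106)):
    m=((W[...,2]>lo)&(W[...,2]<hi)).astype(np.uint8); q=np.zeros_like(m); q[222:278,218:280]=m[222:278,218:280]
    c=max(cv2.findContours(q,cv2.RETR_EXTERNAL,cv2.CHAIN_APPROX_NONE)[0],key=cv2.contourArea); (u,v),r=cv2.minEnclosingCircle(c); z=np.median(W[...,2][q>0]); print(lo,u,v,r,z,ray(d,u,v,z))
# yaw from deck/housing side edges: left/right boundary per row at height 58-66
for lo,hi in((36,42),(59,66)):
    m=(W[...,2]>lo)&(W[...,2]<hi)&(W[...,0]>430)&(W[...,0]<620)&(abs(W[...,1]-153)<75)
    q=W[m]; print(lo,cv2.minAreaRect(q[:,:2].astype(np.float32)))
q1=arm.solve_ik([456,195,250],[1,0,0,0]); q2=arm.solve_ik([480,-110,200],[1,0,0,0]); print(q1,q2)
```

```text
top green [262. 301.] 21 [459.11579477 123.66785806  39.        ]
scene green [299.77777778 299.5       ] 18 [460.83090055 124.35997517  39.        ]
tri green [459.59957541 124.36529989  39.64374   ]
white [456.90786341 174.79582584  39.        ] [456.1989047  176.05031294  39.        ] [457.17237485 175.31336611  38.07619266]
tip tri [457.0746763  157.77094006  72.06827221] ray top [456.78056088 156.91011752  76.        ] [451.95517607 160.44705101  76.        ]
86 245.33480834960938 248.8156280517578 14.933133125305176 90.23101074105783 [555.64414352 154.25111482  90.23101074]
97 244.81927490234375 248.1445770263672 20.029129028320312 101.06367355185319 [555.17837025 153.44582362 101.06367355]
36 ((468.8438720703125, 147.9329376220703), (61.139381408691406, 114.17607879638672), 4.525975227355957)
59 ((532.9562377929688, 152.3326873779297), (155.3011932373047, 110.98008728027344), 2.6176676750183105)
[ 3.80907351e-01  2.28869828e-01  1.80634355e+00 -4.44089210e-16
  1.10637928e+00  1.95170368e+00] [-2.48631864e-01  2.73249947e-01  1.88706327e+00 -4.44089210e-16
  9.81279440e-01  1.32216446e+00]
```

Yaw is about 2.7°, the pivot is at (458,149.5) and the cup centre is at (555.5,154). The two views agree. Next is the flick, closed gripper pushing from +y toward −y.

```bash
cat >> h.py <<'E'
TH=0.047; Q=[np.cos(TH/2),np.sin(TH/2),0,0]; YV=np.array([-np.sin(TH),np.cos(TH),0]); PIV=np.array([456.,149.5,0])
def F(): return np.array([arm.read_wrist_force() for _ in range(3)]).mean(0)
E
python3 - <<'E'
from h import *
P=lambda o,z: (PIV+o*YV+[0,0,z]).tolist()
arm.close_gripper(); arm.move_to(P(48,230),Q); print(arm.read_time(),arm.read_opening())
arm.movel(P(48,141),vel=120); f0=F(); print(f0,arm.read_tool_pos())
arm.movel(P(28,141),vel=80); print(F()-f0)
o=28
while o>6:
    o-=1.5; arm.movel(P(o,141),vel=30); f=F()-f0; print(o,f.round(1))
    if abs(f@YV)>6: break
print(arm.read_time())
arm.movel(P(o+6,141),vel=60); arm.movel(P(o+6,250),vel=200); 
arm.let_go(); arm.move_to([480,-110.5,180],Q); grab('scene','s1'); d=grab('top','t1'); print(arm.read_time())
c=lambda i:cv2.resize(i,None,fx=5,fy=5,interpolation=cv2.INTER_CUBIC)
a=load('s1')['img'][250:330,240:320]; b=d['img'][240:320,210:290]
cv2.imwrite('pics/sw.png',np.hstack([c(a),c(b)])[:,:,::-1])
E
```

```text
4.15 0.26106189565278604
[ 0.11270188 -0.57401131  0.01100341] [454.26394617 197.56781511 141.50907978]
[0.70493974 0.53692984 0.23885664]
26.5 [0.3 0.4 0.5]
25.0 [-0.   0.3  0.4]
23.5 [-0.8  0.4  0.2]
22.0 [-0.3  0.9 -0.4]
20.5 [-0.1  1.7  1. ]
19.0 [0.  2.2 1.5]
17.5 [0.1 1.6 0.3]
16.0 [0.5 1.4 1.1]
14.5 [-0.1  1.4  0.5]
13.0 [-0.1  1.1  0.2]
11.5 [ 0.   1.2 -0. ]
10.0 [-0.8  1.2  0.5]
8.5 [0.  1.6 0.6]
7.0 [-0.9  1.9  0.4]
5.5 [-0.3  1.2  0.8]
9.1917
12.7167
```

View pics/sw.png

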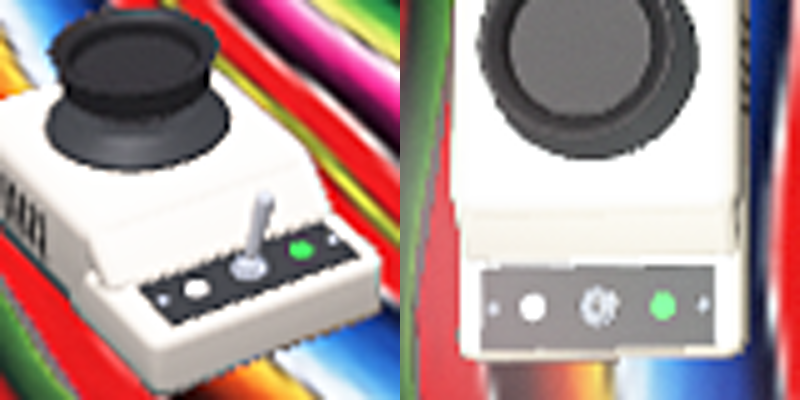

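The handle has only passed upright: its tip is at about (265,200) in the left crop, leaning slightly to green. It never met the end stop, so I'll push again until the force rises.

Run:
```python
from h import *
P=lambda o,z: (PIV+o*YV+[0,0,z]).tolist()
arm.close_gripper(); arm.move_to(P(30,200),Q)
arm.movel(P(30,141),vel=120); f0=F()
arm.movel(P(10,141),vel=80); o=8
while o>-10:
    o-=1; arm.movel(P(o,141),vel=40); f=F()-f0; print(o,(f@YV).round(1),end=' ')
    if f@YV>5: break
print(arm.read_tool_pos(),arm.read_time())
arm.movel(P(o+8,141),vel=80); arm.movel(P(o+8,220),vel=200)
arm.let_go(); arm.move_to([480,-110.5,180],Q); grab('scene','s2'); d=grab('top','t2'); print(arm.read_time())
c=lambda i:cv2.resize(i,None,fx=5,fy=5,interpolation=cv2.INTER_CUBIC)
a=load('s2')['img'][250:330,240:320]; b=d['img'][240:320,210:290]
cv2.imwrite('pics/sw2.png',np.hstack([c(a),c(b)])[:,:,::-1])
```

```text
7 -0.1 6 -0.0 5 1.3 4 1.0 3 4.7 2 7.9 [455.92809375 152.64739776 140.99438073] 17.75
21.1
```

View pics/sw2.png

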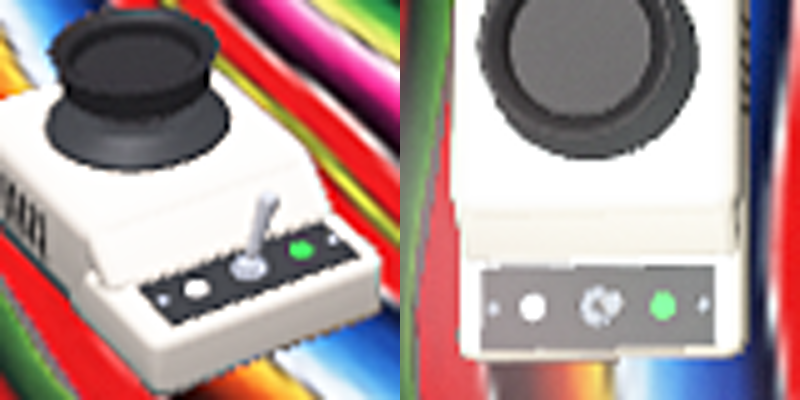

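The force rose to 7.9 N at the end stop, and the tip has moved further toward green, to (270,198). I'll check the tip position numerically, then grasp the jar at z ≈ 35 mm so the fingers stay clear of the cup rim.

Run:
```python
from h import *
d=load('s2')
for h in(70,73,76): print(h,'off tip',ray(load('scene0'),286.3,291,h)[:2],'now',ray(d,294,290,h)[:2])
t=load('t2'); print('jar depth before', )
f0=F(); arm.movel([480,-110.5,95],vel=150); print(F()-f0, arm.read_tool_pos())
arm.close_gripper(); print('open',arm.read_opening(),F()-f0,arm.read_time())
arm.movel([480,-110.5,230],vel=200); print('open',arm.read_opening(),(F()-f0).round(2))
arm.move_to([554.9,153.9,225],Q); print(arm.read_time(),arm.read_tool_pos())
a=grab('scene','s3'); b=grab('top','t3')
c=lambda i:cv2.resize(i,(400,400),interpolation=cv2.INTER_CUBIC)
cv2.imwrite('pics/j.png',np.hstack([c(a['img'][160:320,200:360]),c(b['img'][180:320,180:320])])[:,:,::-1])
W=cloud(a); m=(abs(W[...,0]-540)<50)&(abs(W[...,1]-154)<22)&(W[...,2]>112)&(W[...,2]<150); q=W[m]; print('jar near surface x min',np.percentile(q[:,0],[1,5]),'z min',np.percentile(q[:,2],[1,5]))
```

```text
70 off tip [463.26197495 154.78416687] now [458.37649688 138.99848112]
73 off tip [459.26163492 156.75940493] now [454.3978088  141.04367974]
76 off tip [455.26129489 158.73464299] now [450.41912072 143.08887836]
jar depth before
[1.82286159 1.06030323 0.75119295] [ 480.62970885 -110.27363812   95.52664245]
open 51.450525553823326 [ 0.49214554 -0.79719422  2.25455138] 22.5
open 51.86222751278236 [ 0.25  0.17 -0.8 ]
24.3917 [554.61884538 152.85873593 224.45107832]
jar near surface x min [527.54115267 527.96608414] z min [129.63040483 131.37701498]
```

View pics/j.png

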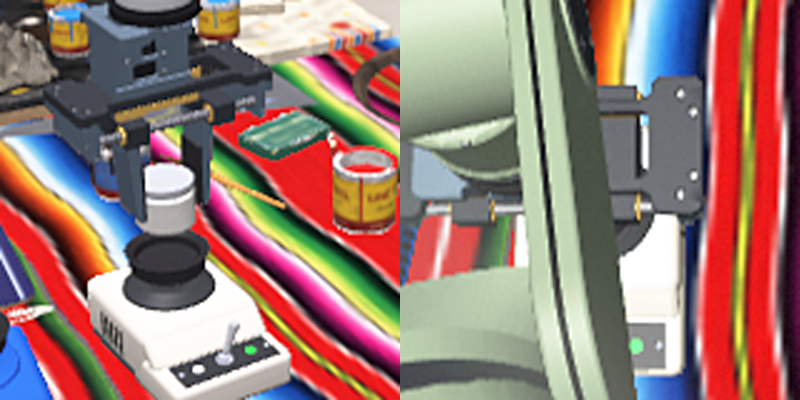

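The jar is held upright over the cup. Its near face is at x≈527.5, so its centre is at about 554. The handle leans as far to green (−8.8 mm) as it did to white (+9.2 mm), which means the switch is fully on. Now I'll lower the jar while watching the force.

Run:
```python
from h import *
f0=F(); X,Y=555.2,153.9
arm.movel([X,Y,199],vel=80); print((F()-f0).round(1),arm.read_tool_pos().round(1) if hasattr(arm.read_tool_pos(),'round') else arm.read_tool_pos())
z=199
while z>170:
    z-=1.5; arm.movel([X,Y,z],vel=30); f=F()-f0; print(z,np.round(arm.read_tool_pos(),1)[2],f.round(1))
    if f[2]>6 or np.hypot(*f[:2])>6: break
print(arm.read_time(),arm.read_opening(),arm.read_tool_pos())
```

```text
[-0.9  0.2  1.5] [555.2 153.5 198.8]
197.5 197.8 [-0.1  0.7  0.5]
196.0 196.0 [0.6 0.1 2.2]
194.5 194.3 [-0.7  0.3 -0. ]
193.0 192.8 [ 0.1  0.5 -0.1]
191.5 191.4 [-0.4 -0.2  0.4]
190.0 189.8 [-0.2  0.4  0.8]
188.5 188.4 [ 0.4 -0.4  1.1]
187.0 186.9 [-0.9  0.3  0.1]
185.5 185.4 [0.5 0.5 0.4]
184.0 184.5 [-1.2  0.   4.5]
182.5 182.8 [-1.6  0.2  5.8]
181.0 181.4 [-1.2 -0.5  7.2]
27.9667 51.53844327689365 [555.33585372 153.92685543 181.36423894]
```

The jar seated on the cup floor at TCP z≈185, as predicted, with no sideways force. I'll keep pressing to the stop.

Run:
```python
from h import *
X,Y=555.2,153.9; z=181.
while z>170:
    z-=.75; arm.movel([X,Y,z],vel=20); f=F(); print(z,np.round(arm.read_tool_pos(),1)[2],f.round(1))
    if f[2]>17: break
arm.sleep(.5); print(arm.read_time(),arm.read_opening(),arm.read_tool_pos(),F())
a=grab('scene','s4'); W=cloud(a)
cv2.imwrite('pics/end.png',cv2.resize(a['img'][200:340,200:360],(640,560),interpolation=cv2.INTER_CUBIC)[:,:,::-1])
m=(np.hypot(W[...,0]-555,W[...,1]-154)<24)&(W[...,2]>100)&(W[...,2]<150); h=np.histogram(W[...,2][m],bins=np.arange(100,150,3)); print(h)
```

```text
180.25 180.7 [-0.4 -0.7  6.5]
179.5 180.1 [-1.2 -0.5  6.3]
178.75 179.4 [-2.3 -0.7  6.7]
178.0 178.7 [-2.4 -0.5  7.2]
177.25 178.1 [-2.7  0.6  7.3]
176.5 177.4 [-2.5 -0.3  8.9]
175.75 176.7 [-2.4 -0.3  8.9]
175.0 176.1 [-2.6 -0.9  9.6]
174.25 175.4 [-3.1 -0.4  9.4]
173.5 175.1 [-2.5 -0.9 12.8]
172.75 175.1 [-4.5 -1.1 16. ]
172.0 175.0 [-5.6 -2.3 19.5]
31.4667 51.538656205443296 [555.42838125 153.94302454 175.03937827] [-5.49165083 -1.71326581 19.54371719]
(array([ 11,   6,   9,  12,  13,   8,  10, 110,  76,   3,   2,   2,   1,
         1,   3,   5]), array([100, 103, 106, 109, 112, 115, 118, 121, 124, 127, 130, 133, 136,
       139, 142, 145, 148]))
```

View pics/end.png

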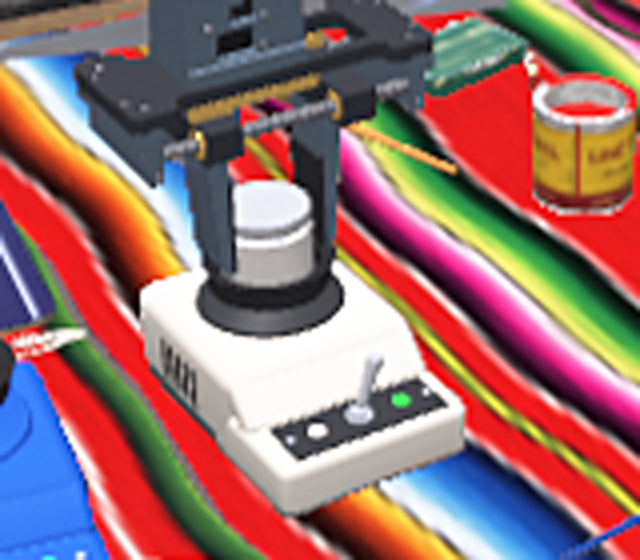

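The stop is clear: from z=175.05 the force rises steeply with no further travel. The lid stands at about 124 mm, which is 80 + 44. 19.5 N is more than needed, so I'll ease it a little while staying on the stop, then hand in.

Run:
```python
from h import *
arm.movel([555.2,153.9,172.9],vel=20); arm.sleep(.4); print(arm.read_tool_pos(),F(),arm.read_opening(),arm.read_time())
if F()[2]>12: arm.close_job(); print('handed in')
```

```text
[555.39558794 153.91724457 175.08255096] [-4.15954966 -0.9588704  14.40392303] 51.66920745840481 32.1667
the job is handed in; nothing more can be done
handed in
```

The job is handed in at about 32 s. The switch is on, and the silver-lidded jar is upright in the cream mixer's cup, with the gripper still holding it pressed down.

- **Switch:** The first push stopped short, with the handle only just past upright. The second push met the end stop at about 8 N. The picture shows the tip leaning as far to the green side (−9 mm) as it did to white before (+9 mm).
- **Jar and cup:** The jar touched the cup floor at TCP z≈185 mm and stopped at 175.05 mm, which is the full 10 mm of travel. The lid height of about 124 mm agrees.
- **Final hold:** The peak push was about 19.5 N. I eased it to about 14 N, still on the stop at z = 175.08 mm, with the jar gripped at 51.7 mm. A sideways force of about 4 N remained.
- **Other objects:** I did not touch the gold jar, the red can or the tape, but I did not measure their positions again at the end.

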